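Sweep the glass waste off the sorting deck into the cullet bin

TASK

Clear the sorting deck of glass waste: with the closed fingertips sweep the red slug, the green slug and the amber offcut across the deck and over its open edge into the teal cullet bin. Only push them along the deck: do not pinch, press down on or lift them. Leave the finished blue cup and the dressing stone on the deck, and everything else on the bench, where they are.

Things in the scene. Friction and masses are not known exactly. Their poses are not given: they have to be found in the camera images.
- station: Fixed sorting station, 266 mm (its x) by 386 mm (its y): a flat bare aluminium deck with a teal-walled cullet bin joined on at its -y side. Origin at table height under the centre of the deck. Sweeping along the station's -y takes things off the deck into the bin. Its place and yaw (within 0.22 rad of the robot's axes) vary.
- deck_mid (a point): Centre of the deck's top face, 50 mm above the table. The deck is 250 x 250 mm (station x and y from -125 to +125 mm). Red fences, 8 mm thick, top 12 mm above the deck, stand just outside its +x, -x and +y edges; the -y edge is open
- drop_edge (a point): Middle of the deck's open edge, at deck height (station x 0, y -125 mm), where things fall straight down into the bin
- bin_floor (a point): Centre of the bin's inner floor, 6 mm above the table; axes as the station's. Inside, the bin measures 250 mm (x) by 120 mm (y), from the drop edge to station y -245 mm; its three outer walls are 62 mm high above the table
- red_slug_mid (a point): centre of the red glass drill slug: flat disc 34 mm across, 14 mm thick, about 32 g, lying on the deck (start: centre 57 mm above the table)
- green_slug_mid (a point): centre of the green glass drill slug, the same shape: disc 34 mm across, 14 mm thick, about 32 g
- amber_offcut_mid (a point): centre of the amber glass offcut: eight-sided flat slab about 34 mm across its corners, 14 mm thick, about 32 g, lying flat on the deck at any yaw
- red_slug: the red disc; origin at the centre of its underside (as built), z its axis
- green_slug: the green disc; origin at the centre of its underside, z its axis
- amber_offcut: the amber slab; origin at the centre of its underside, z its axis
- blue_cup: finished small cobalt-blue cup with white cut lines, 48 mm across the rim, 50 mm high, 120 g, standing on the deck among the waste; to be left as it is. Origin at the centre of its foot, z up. Waste and cup start in four lanes side by side about 60 mm apart along the station's x, one thing to a lane, in any order
- stone: dark dressing stone 60 x 16 x 15 mm, lying along the deck's +y fence, its length along the station's x; to be left alone. Origin at the centre of its underside
- ruby_cup: ruby cup with white cut lines, 76 mm across, 85 mm high, on the table to the robot's left; bystander
- wheel: grey-green grinding wheel, ring 110 mm across, 14 mm thick, lying on the table to the left; bystander
- paste_jar: jar 56 mm across, 60 mm high, on the table to the right; bystander
- gauge_block: steel block 90 x 35 x 20 mm, on the table to the right; bystander
- brush: hand brush 170 mm long, lying on the table to the right; bystander

How it is judged:
By the outcome, as a careful person would: the job done as asked, in the order asked, and still so for the second after the job is handed in, with the robot touching nothing.
It also fails if it takes over 54 s, if anything falls off the work surface, if the arm or the gripper's body presses on something with over 40 N, if the wrist force passes 120 N, or if a joint passes its speed limit or range.

ROBOT

A 6-joint arm with a two-finger parallel gripper is mounted at the origin on the work surface. World frame = base frame: x ahead of the robot, y to its left, z up, the work surface at z = 0. Lengths are in m, angles in rad, forces in N, time in s.
With the tool pointing down it reaches from about 0.35 to 0.775 m from the base axis. Payload 7.3 kg.
Tool frame: the origin (TCP) lies on the centre line of the jaws, within the pads' length; the fingertips stand 14 mm ahead of it and the grasp point (between the pads) lies 5 mm behind it; z points along the fingers, y is the direction in which the jaws open and shut (so a half turn about z gives the same grasp; the last joint's range is limited). The gripper opens to 92 mm and grips with 3 to 60 N. Pads are 19 mm wide; open, the fingers measure 130 mm over their backs; the gripper's body (75 mm by 190 mm) begins 47 mm behind the grasp point.
Start: joints at [-1.33, 0.342, 1.524, -0, 1.275, -0.146], TCP at [0.198, -0.486, 0.241] pointing down, gripper open.
Joint ranges: [-2.53, 2.53], [-0.77, 2.02], [0.04, 2.7], [-1, 4.14], [0.28, 2.66], [-3.11, 3.11]. Speed limits (rad/s): [2.57, 2.57, 3.14, 3.14, 3.14, 3.14].

INTERFACE

Orientations are given as [roll, pitch, yaw] about the fixed x, y, z axes, in that order (R = Rz(yaw) Ry(pitch) Rx(roll)).
In Python, from cell import telemetry, cams, robot gives the robot as it stands.
- The arm moves only by the tool servo_tool, never from a script. Its argument "targets" is text: rows parted by semicolons, each of 4 numbers parted by spaces: the shift along the tool's x, y, z in mm, then the turn about the tool's z in rad. In form: x y z yaw; .... A call has 1 to 20 rows; each row shifts and turns the pose as measured when the row begins, along the tool's axes as they then stand; what a row does not reach is not made up. A row lasts 1/8 s, in which the tool goes at most 62.5 mm and 10.7 degrees, less where a joint would pass 70% of its speed; a pose out of reach is approached as far as the arm can. A call with a gripper value outside its range is refused whole. "hand" is the opening, from 0 (shut) to 1 (fully open), set as the call begins (left out, the last holds). The fingers move at their own pace and stop on an object; "squeeze" is the grip in N (left out, the last holds). Time passes only in rows, so rows that do not move let the fingers close. It gives the time, the measured TCP pose, the force and the opening at its end, in the units of the state.
- telemetry.observe(): the state, without advancing time (a new reading comes with each control period).
- cams.read_camera(name): name is "side" or "top"; returns a dict with "color" (480x640x3 uint8, red, green, blue), "K" (3x3 intrinsics, pixels), "R" (3x3) and "t" (3): a world point X has camera coordinates R X + t. Camera axes: x right, y down, z forward; pixel columns grow to the right and rows downward; lengths in m; the calibration is good to about 2 mm. A picture is of the moment at which its call begins. There is no depth.
- robot.hand_in(): hands the job in, once; it reports no verdict.
Trained networks look in a picture, given as the dict that the camera call returned (one of the last four; its "shot" number tells which), for a name from the list of things; names that differ only in an ending like _2 or _b are one class to them, and where a whole thing is asked for, a point or a joint stands for the part that bears it (a point fixed in the world has none). Each returns a list of dicts, best first, with "score" (0 to 1); they miss things now and then, are a little off and sometimes report something else, mostly with a low value. They report only what shows in the picture. A call takes as long as a camera call.
- cams.cut_out(picture, query): "region" (480x640 bool, what is visible of it) and "extent" ([centre column, centre row, width, height] in pixels, round what is visible of it).
The state is a dict: "time": time; "qpos": joint angles; "qvel": joint speeds; "joint_efforts": joint torques, N m; "tool_pos": TCP position; "tool_rot": TCP orientation; "contact_force": force on the tool from outside, world axes, zero at the start; "torque": the same for the moment, N m; "opening": finger opening in m.
Only numpy, scipy, OpenCV 4.12 (cv2) and the standard library are available. Lean on these libraries where they do the work, as an engineer would, in place of code of your own. Each camera call takes 0.05 s, during which the arm holds its last target.

## Working session

There is one attempt and no reset: what is moved stays moved. The work goes in short steps, Python scripts to look and compute and a tool call to move; the robot and the scene stay as the last step left them, time stands still between calls to the robot, and variables do not carry over. Pictures are saved under pics/ and viewed, and the job is handed in when it is done.

Besides the shell and the picture viewer there is one more tool, called after "Request:" as name(argument=value, ...), one argument or row to a line, values as JSON. servo_tool: Moves the arm, as the interface text tells. Its arguments: {"type":"object","properties":{"targets":{"type":"string"},"hand":{"type":"number"},"squeeze":{"type":"number"}},"required":["targets"]}

```bash
mkdir -p pics; ls; cat > h.py <<'E'
import numpy as np, cv2
from cell import telemetry, cams, robot
def ray(p,u,v):
    K,R,t=map(np.array,(p["K"],p["R"],p["t"]))
    d=R.T@np.linalg.solve(K,[u,v,1.]); c=-R.T@t
    return c,d
def onz(p,u,v,z):
    c,d=ray(p,u,v); return c+d*(z-c[2])/d[2]
def proj(p,X):
    q=np.array(p["R"])@np.array(X)+np.array(p["t"]); q=np.array(p["K"])@q; return q[:2]/q[2]
def save(p,n): cv2.imwrite("pics/"+n,p["color"][:,:,::-1])
E
python3 - <<'E'
from h import *
print(telemetry.observe())
for n in("top","side"):
    p=cams.read_camera(n); save(p,n+"0.png"); print(n,(-np.array(p["R"]).T@p["t"]).round(3))
    for q in("station","red_slug","green_slug","amber_offcut","blue_cup","stone"):
        r=cams.cut_out(p,q)
        for d in r[:2]: print(q,round(d["score"],2),np.round(d["extent"],1),onz(p,d["extent"][0],d["extent"][1],.057).round(4))
E
```

```text
pics
{'time': 0.0, 'qpos': array([-1.33002281e+00,  3.42760895e-01,  1.52500475e+00,  1.41046193e-05,
        1.27539505e+00, -1.46002926e-01]), 'qvel': array([-0.00050646, -0.00019656,  0.00042442, -0.0008619 , -0.00058786,
       -0.00035801]), 'joint_efforts': array([ 1.23516391e-03, -4.31244707e+01, -2.44215649e+01,  7.17649539e-02,
        5.59275644e-02, -1.46168359e-04]), 'tool_pos': array([ 0.19796446, -0.48583748,  0.24002941]), 'tool_rot': array([-3.14004325e+00, -2.41470741e-04,  3.86772140e-01]), 'contact_force': array([0.25091722, 0.06317159, 0.31268004]), 'torque': array([-0.03423489,  0.05069941, -0.04874876]), 'opening': 0.09182005859109228}
top [ 0.299 -0.013  1.339]
station 0.69 [342.1 198.9 200.5 159.1] [ 0.5667 -0.0574  0.057 ]
red_slug 0.72 [329.3 185.6  11.6  18.6] [ 0.5975 -0.03    0.057 ]
green_slug 0.7 [308.  221.4  15.8  18.5] [0.5185 0.0189 0.057 ]
amber_offcut 0.55 [316.  162.4  11.2  17.5] [ 0.6512 -0.0019  0.057 ]
blue_cup 0.84 [342.6 234.3  23.4  26.7] [ 0.4878 -0.0561  0.057 ]
blue_cup 0.29 [505.8 331.2  22.8  77.7] [ 0.2707 -0.3956  0.057 ]
stone 0.62 [264.2 207.2  13.5  22.3] [0.553  0.1149 0.057 ]
stone 0.61 [504.8 171.3  28.8  43.8] [ 0.6184 -0.4172  0.057 ]
side [0.261 0.643 0.866]
station 0.92 [276.1 218.6 139.8 148.1] [ 0.569  -0.0053  0.057 ]
station 0.34 [266.9 261.7  30.8  12.6] [0.547  0.1105 0.057 ]
red_slug 0.62 [265.2 210.2  15.5  13. ] [ 0.6011 -0.0221  0.057 ]
green_slug 0.64 [296.7 230.8  18.4  12.1] [0.5144 0.0153 0.057 ]
amber_offcut 0.49 [240.9 212.8  17.   14.9] [6.505e-01 2.000e-04 5.700e-02]
blue_cup 0.72 [171.7 398.1  53.3  57.9] [0.601  0.4221 0.057 ]
blue_cup 0.61 [321.9 207.6  23.1  29.4] [ 0.4815 -0.0644  0.057 ]
stone 0.65 [266.3 262.6  32.2   9.6] [0.5474 0.1129 0.057 ]
```

```bash
python3 - <<'E'
import cv2
a=cv2.imread("pics/top0.png")[110:290,220:470]; cv2.imwrite("pics/top0c.png",cv2.resize(a,(800,576),interpolation=cv2.INTER_CUBIC))
a=cv2.imread("pics/side0.png")[130:290,180:380]; cv2.imwrite("pics/side0c.png",cv2.resize(a,(750,600),interpolation=cv2.INTER_CUBIC))
E
```

```text
(no output)
```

View pics/top0c.png

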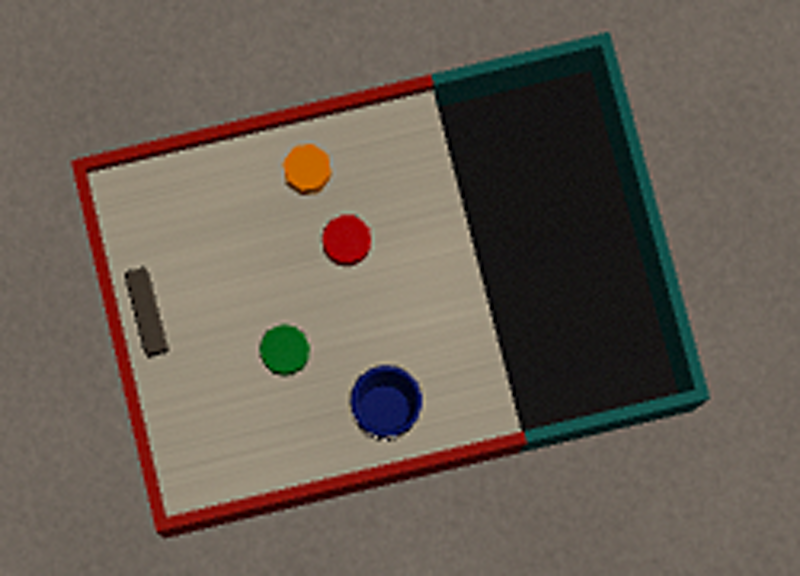

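View pics/side0c.png

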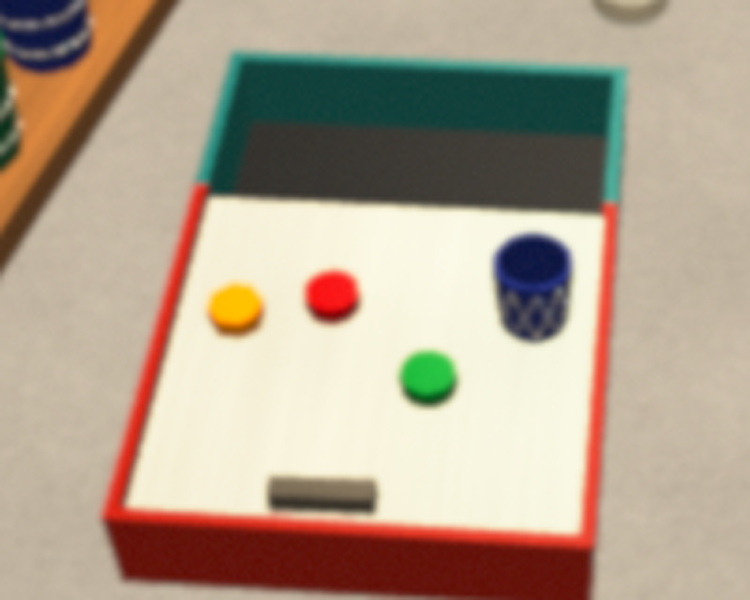

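View pics/top0.png

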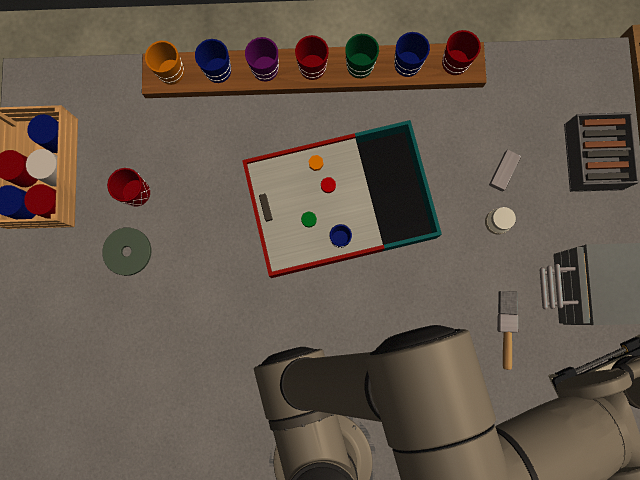

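The top crop shows amber, red, green and then the cup, in lanes from station +x to -x. The stone is at the left (+y) fence and the open edge is on the right. The bystanders are well away from the station. Next I fit the station pose from its corners and place the objects in its frame.

```bash
python3 - <<'E'
from h import *
from scipy.optimize import least_squares
T=cams.read_camera("top");S=cams.read_camera("side")
def ft(x,y):return (220+(x+.5)/3.2-.5,110+(y+.5)/3.2-.5)
def fs(x,y):return (180+(x+.5)/3.75-.5,130+(y+.5)/3.75-.5)
obs=[(T,ft(75,160),(133,133,62)),(T,ft(160,524),(-133,133,62)),(T,ft(609,34),(133,-253,62)),(T,ft(707,395),(-133,-253,62)),(T,ft(437,90),(125,-125,50)),(T,ft(521,434),(-125,-125,50)),
(S,fs(106,517),(133,133,62)),(S,fs(593,546),(-133,133,62)),(S,fs(234,53),(133,-253,62)),(S,fs(627,69),(-133,-253,62)),(S,fs(207,196),(125,-125,50)),(S,fs(606,212),(-125,-125,50))]
def W(q,X):
    c,s=np.cos(q[2]),np.sin(q[2]);X=np.array(X)/1000.
    return np.array([q[0]+c*X[0]-s*X[1],q[1]+s*X[0]+c*X[1],X[2]])
for sel in(obs,obs[:6],obs[6:]):
    r=least_squares(lambda q:np.concatenate([proj(p,W(q,X))-uv for p,uv,X in sel]),[.56,0,.2])
    print(r.x.round(4),np.abs(r.fun).max().round(2))
    if sel is obs:q=r.x
np.save("st.npy",q)
c,s=np.cos(q[2]),np.sin(q[2])
for n in("red_slug","green_slug","amber_offcut","blue_cup","stone"):
    out=[]
    for p,z in((T,.064),(S,.057)):
        e=[d for d in cams.cut_out(p,n)]
        for d in e[:2]:
            m=np.argwhere(d["region"]).mean(0); 
            X=onz(p,m[1],m[0],z if n!="blue_cup" else .08)[:2]-q[:2]
            out.append((np.array([c*X[0]+s*X[1],-s*X[0]+c*X[1]])*1000).round(0))
    print(n,out)
P=np.array([.19796,-.48584])-q[:2]
print("tool",(c*P[0]+s*P[1])*1000,(-s*P[0]+c*P[1])*1000)
E
```

```text
[0.5574 0.0036 0.2102] 2.87
[0.5601 0.0043 0.2071] 1.52
[0.5547 0.0033 0.2125] 0.91
red_slug [array([ 34., -38.]), array([ 16., 107.]), array([ 32., -39.])]
green_slug [array([-31.,  21.]), array([-34.,  20.])]
amber_offcut [array([ 89., -23.]), array([ 86., -25.])]
blue_cup [array([-85., -36.]), array([-90., -35.])]
stone [array([ 15., 106.]), array([ -3., -10.])]
tool -453.68170170626837 -403.7097777502079
```

Request:
servo_tool(
  targets="0 0 0 -0.174; 0 0 0 -0.174; 0 0 0 -0.174; 0 0 0 -0.174; 0 0 0 -0.174; 0 0 0 -0.174; 0 0 0 -0.174; 0 0 0 -0.174; 0 0 0 0",
  hand=0,
  squeeze=10,
)

```text
time: 2.42
tool_pos: [0.1981, -0.4862, 0.2407]
tool_rot: [3.142, 0.0, 1.823]
contact_force: [-0.4, -0.7, -0.7]
opening: 0.0059
```

```bash
cat > g.py <<'E'
from h import *
import sys
q=np.load("st.npy");o=telemetry.observe()
from scipy.spatial.transform import Rotation as Ro
R=Ro.from_euler("xyz",o["tool_rot"]).as_matrix()
c,s=np.cos(q[2]),np.sin(q[2]);P=o["tool_pos"]-[*q[:2],0]
st=np.array([c*P[0]+s*P[1],-s*P[0]+c*P[1]])*1000
print("t",o["time"],"station xy",st.round(1),"z",(P[2]*1000).round(1),"rpy",o["tool_rot"].round(4),"yawerr",(o["tool_rot"][2]-np.pi/2-q[2]).round(4),"open",o["opening"])
if len(sys.argv)>3:
    g=np.array(list(map(float,sys.argv[1:4])))/1000
    w=np.array([q[0]+c*g[0]-s*g[1],q[1]+s*g[0]+c*g[1],g[2]])
    print("tool shift mm",(R.T@(w-o["tool_pos"])*1000).round(1))
E
python3 g.py 33 2 150
```

```text
t 2.425 station xy [-453.6 -404.1] z 240.7 rpy [3.1415 0.     1.8226] yawerr 0.0416 open 0.005918446427394765
tool shift mm [385.5 503.1  90.8]
```

Request:
servo_tool(
  targets="0 0 0 0.042; 32 42 4 0; 32 42 4 0; 32 42 4 0; 32 42 4 0; 32 42 4 0; 32 42 4 0; 32 42 4 0; 32 42 4 0; 32 42 4 0; 32 42 4 0; 20 30 4 0; 0 0 0 0; 0 0 0 0",
  hand=0,
)

```text
time: 4.18
tool_pos: [0.5914, -0.0591, 0.1951]
tool_rot: [3.139, 0.005, 1.718]
contact_force: [0.6, -0.7, -0.0]
opening: 0.0007
```

```bash
python3 g.py 33 2 150
```

```text
t 4.175 station xy [ 20.2 -68.4] z 195.1 rpy [3.1391 0.0047 1.7177] yawerr -0.0633 open 0.0006613022072919727
tool shift mm [71.3  8.2 44.8]
```

Request:
servo_tool(
  targets="20 3 10 -0.03; 20 3 10 -0.03; 20 2 10 0; 8 0 5 0; 0 0 0 0; 0 0 0 0",
)

```text
time: 4.92
tool_pos: [0.5851, 0.0125, 0.1575]
tool_rot: [3.14, 0.005, 1.778]
contact_force: [0.1, 1.1, 0.1]
opening: 0.0006
```

```bash
python3 g.py 33 2 90; python3 - <<'E'
from h import *
p=cams.read_camera("side");a=p["color"][130:290,180:380,::-1];cv2.imwrite("pics/s1.png",cv2.resize(a,(750,600),interpolation=cv2.INTER_CUBIC))
E
```

```text
t 4.925 station xy [28.9  2.9] z 157.5 rpy [3.1404 0.0048 1.7779] yawerr -0.0031 open 0.0005693405087306834
tool shift mm [-0.6  4.  67.5]
```

View pics/s1.png

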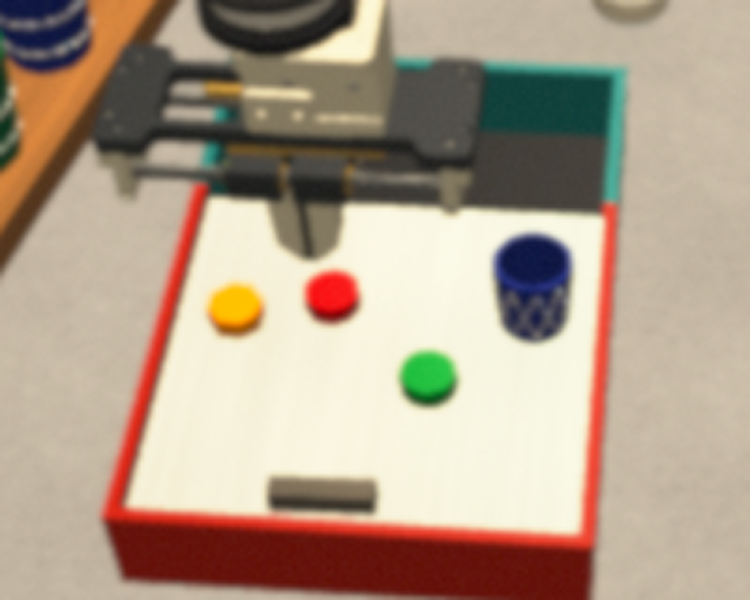

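The side view shows the closed tips hovering behind (+y of) the red slug, clear of everything. Next I descend.

Request:
servo_tool(
  targets="0 2 20 0; 0 2 20 0; 0 0 20 0; 0 0 15 0; 0 0 6 0; 0 0 0 0; 0 0 0 0",
)

```text
time: 5.85
tool_pos: [0.5925, 0.0095, 0.0774]
tool_rot: [3.133, 0.008, 1.773]
contact_force: [-0.2, -0.4, -0.7]
opening: 0.0007
```

```bash
python3 g.py 33 2 68
```

```text
t 5.85 station xy [35.5 -1.6] z 77.4 rpy [3.1332 0.0076 1.7733] yawerr -0.0077 open 0.0007024448848809423
tool shift mm [ 3.6 -2.6  9.3]
```

Request:
servo_tool(
  targets="2 -1 6 0; 1 -1 4 0; 0 0 0 0; 0 0 0 0",
)

```text
time: 6.35
tool_pos: [0.5904, 0.0123, 0.0678]
tool_rot: [3.131, 0.008, 1.774]
contact_force: [0.2, -0.7, -0.4]
opening: 0.0005
```

```bash
python3 g.py 33 -125 67;python3 - <<'E'
from h import *
p=cams.read_camera("side");a=p["color"][130:290,180:380,::-1];cv2.imwrite("pics/s2.png",cv2.resize(a,(750,600),interpolation=cv2.INTER_CUBIC))
E
```

```text
t 6.35 station xy [34.   1.6] z 67.8 rpy [3.1314 0.0082 1.7736] yawerr -0.0074 open 0.0004502675466498504
tool shift mm [-1.266e+02 -1.000e-01  1.800e+00]
```

View pics/s2.png

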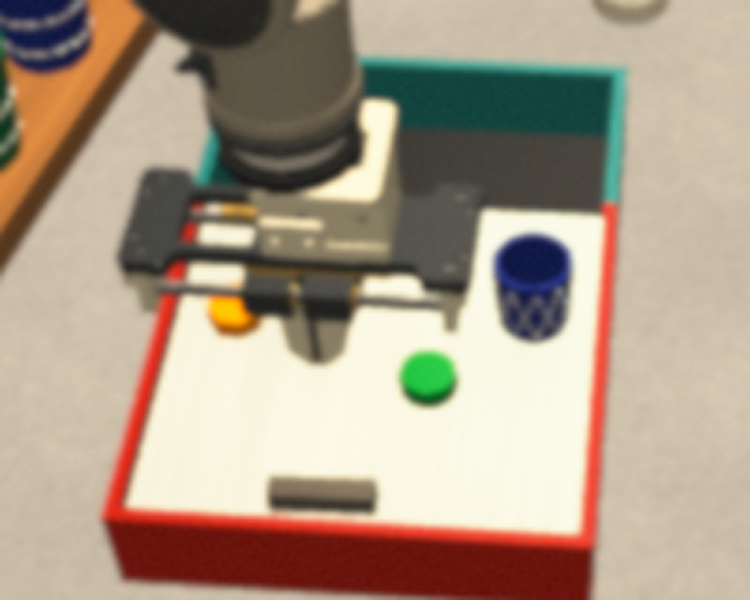

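```bash
python3 - <<'E'
from h import *
q=np.load("st.npy");c,s=np.cos(q[2]),np.sin(q[2])
p=cams.read_camera("side")
for n,x,y in(("R prong",450,328),("L prong",148,308),("tip",319,362),("tipR",345,350)):
  C,d=ray(p,180+x/3.75,130+y/3.75)
  for yy in(-25,0,15,35):
    n_=np.array([-s,c,0]);P0=np.array([*q[:2],0])+n_*yy/1000
    k=n_@(P0-C)/(n_@d);X=C+k*d; Y=X-[*q[:2],0]
    print(n,yy,"stx",(1000*(c*Y[0]+s*Y[1])).round(0),"z",(1000*X[2]).round(0))
E
```

```text
R prong -25 stx -42.0 z 49.0
R prong 0 stx -46.0 z 78.0
R prong 15 stx -48.0 z 95.0
R prong 35 stx -51.0 z 118.0
L prong -25 stx 140.0 z 53.0
L prong 0 stx 130.0 z 82.0
L prong 15 stx 123.0 z 99.0
L prong 35 stx 115.0 z 121.0
tip -25 stx 41.0 z 11.0
tip 0 stx 34.0 z 41.0
tip 15 stx 30.0 z 59.0
tip 35 stx 24.0 z 83.0
tipR -25 stx 24.0 z 24.0
tipR 0 stx 17.0 z 53.0
tipR 15 stx 14.0 z 71.0
tipR 35 stx 9.0 z 95.0
```

Prong height under the gripper body is ambiguous from one view. Red and amber are safe in this orientation. For green, I will first push it sideways (+x), away from the cup. Sweeping red now.

Request:
servo_tool(
  targets="-8 0 0 0; -10 0 0 0; -10 0 0 0; -10 0 0 0; -10 0 0 0; 0 0 0 0",
)

```text
time: 7.2
tool_pos: [0.601, -0.0392, 0.0684]
tool_rot: [3.131, 0.009, 1.772]
contact_force: [-0.3, -0.4, 0.5]
opening: 0.0006
```

```bash
python3 g.py 33 -132 68;python3 - <<'E'
from h import *
p=cams.read_camera("top");a=p["color"][110:290,220:470,::-1];cv2.imwrite("pics/t3.png",cv2.resize(a,(800,576),interpolation=cv2.INTER_CUBIC))
E
```

```text
t 7.2 station xy [ 33.7 -51. ] z 68.4 rpy [3.1308 0.0086 1.7724] yawerr -0.0086 open 0.0005731838758830851
tool shift mm [-81.   -0.    1.1]
```

View pics/t3.png

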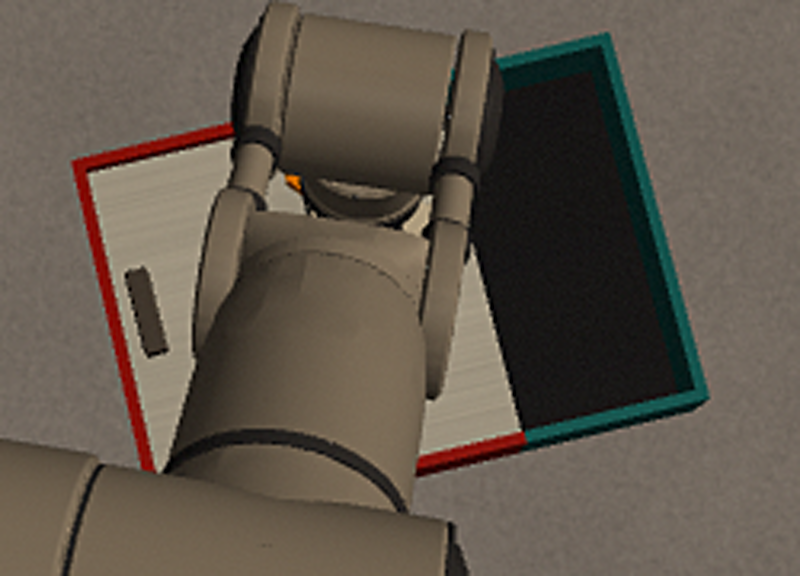

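The arm hides the slugs from above. Force is near zero and the height is steady, so I carry on.

Request:
servo_tool(
  targets="-10 0 0 0; -10 0 0 0; -10 0 0 0; -10 0 0 0; -10 0 0 0; -10 0 0 0; -10 0 0 0; -10 0 0 0; -5 0 0 0; 0 0 0 0",
)

```text
time: 8.5
tool_pos: [0.6192, -0.128, 0.0691]
tool_rot: [3.131, 0.009, 1.773]
contact_force: [0.2, -0.2, 0.8]
opening: 0.0005
```

```bash
python3 g.py 33 -140 68;python3 - <<'E'
from h import *
p=cams.read_camera("side");a=p["color"][130:290,180:380,::-1];cv2.imwrite("pics/s4.png",cv2.resize(a,(750,600),interpolation=cv2.INTER_CUBIC))
E
```

```text
t 8.5 station xy [  32.9 -141.6] z 69.1 rpy [3.1309 0.0085 1.7728] yawerr -0.0082 open 0.0004983663634657876
tool shift mm [1.6 0.  1.1]
```

View pics/s4.png

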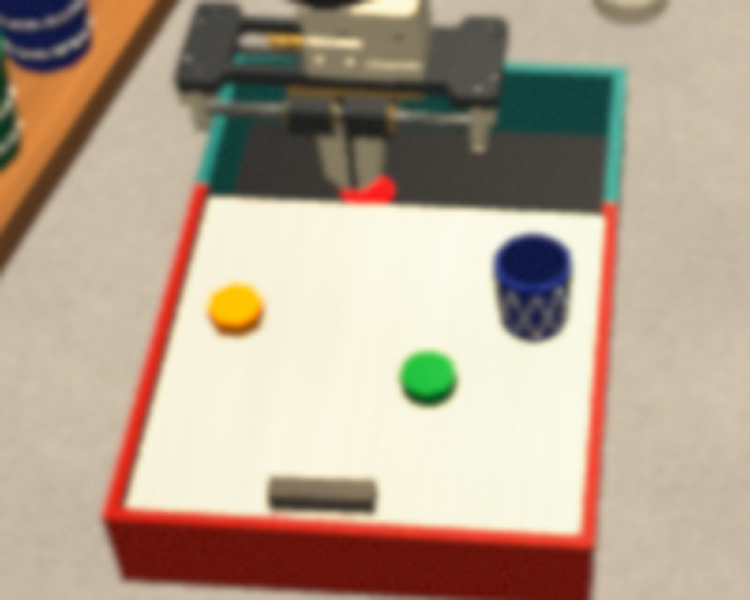

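Red is past the edge in the bin (at about 370,190 in the crop). Next I lift and travel to the -x side of green.

Request:
servo_tool(
  targets="0 0 -25 0; 0 0 -25 0; 0 0 -25 0; 20 -12 -10 0; 20 -14 0 0; 20 -14 0 0; 20 -14 0 0; 20 -14 0 0; 20 -14 0 0; 15 -10 0 0; 0 0 0 0; 0 0 0 0",
)

```text
time: 10.05
tool_pos: [0.4961, -0.0058, 0.1554]
tool_rot: [3.13, 0.007, 1.779]
contact_force: [0.3, -0.0, -0.0]
opening: 0.0005
```

```bash
python3 g.py -80 26 100;python3 - <<'E'
from h import *
p=cams.read_camera("side");a=p["color"][130:290,180:380,::-1];cv2.imwrite("pics/s5.png",cv2.resize(a,(750,600),interpolation=cv2.INTER_CUBIC))
E
```

```text
t 10.05 station xy [-61.9   3.6] z 155.4 rpy [3.1303 0.0072 1.7789] yawerr -0.0021 open 0.00047017990981548135
tool shift mm [ 22.8 -18.8  55. ]
```

View pics/s5.png

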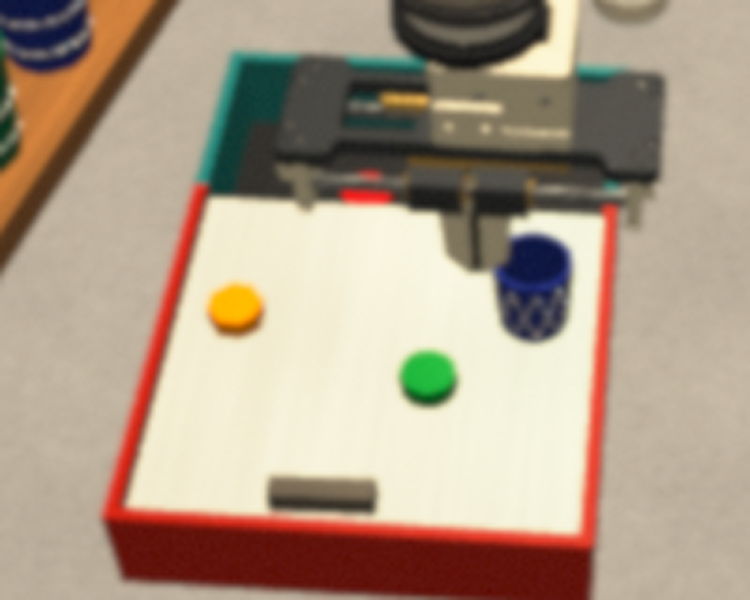

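Request:
servo_tool(
  targets="12 -10 0 0; 10 -9 0 0; 0 0 10 0; 0 0 20 0; 0 0 15 0; 0 0 0 0; 0 0 0 0",
)

```text
time: 10.98
tool_pos: [0.4722, 0.0122, 0.1072]
tool_rot: [3.13, 0.007, 1.778]
contact_force: [0.2, -0.2, 0.8]
opening: 0.0007
```

```bash
python3 g.py -80 26 69;python3 - <<'E'
from h import *
p=cams.read_camera("side");a=p["color"][130:290,180:380,::-1];cv2.imwrite("pics/s6.png",cv2.resize(a,(750,600),interpolation=cv2.INTER_CUBIC))
E
```

```text
t 10.975 station xy [-81.5  26.1] z 107.2 rpy [3.1304 0.0072 1.7781] yawerr -0.0029 open 0.0007234291994523087
tool shift mm [ 0.1  1.1 38.3]
```

View pics/s6.png

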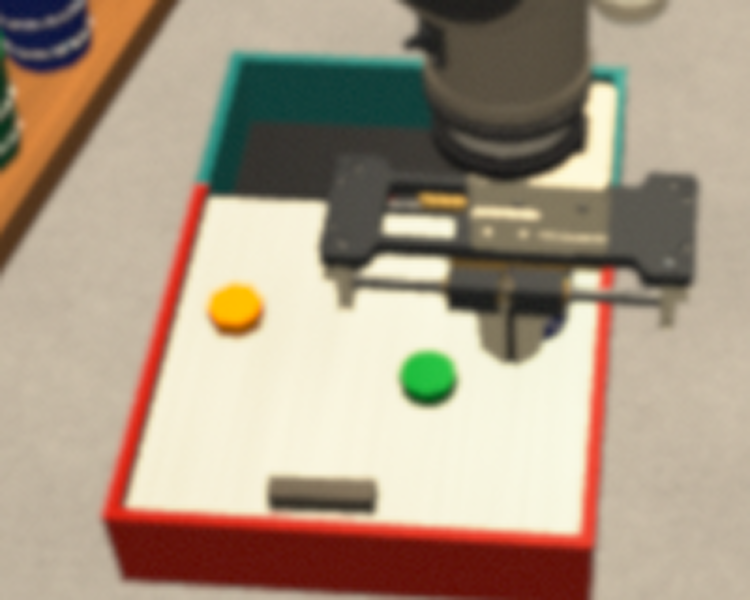

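Request:
servo_tool(
  targets="0 0 14 0; 0 0 14 0; 0 0 7 0; 0 0 3 0; 0 0 0 0; 0 0 0 0",
)

```text
time: 11.78
tool_pos: [0.4736, 0.0118, 0.0679]
tool_rot: [3.128, 0.008, 1.778]
contact_force: [-0.6, -0.0, -0.4]
opening: 0.0004
```

```bash
python3 g.py 15 26 69;python3 - <<'E'
from h import *
p=cams.read_camera("side");a=p["color"][130:290,180:380,::-1];cv2.imwrite("pics/s7.png",cv2.resize(a,(750,600),interpolation=cv2.INTER_CUBIC))
E
```

```text
t 11.775 station xy [-80.2  25.5] z 67.9 rpy [3.1277 0.0082 1.7781] yawerr -0.0029 open 0.00040914843947295685
tool shift mm [ 0.8 95.2  0.3]
```

View pics/s7.png

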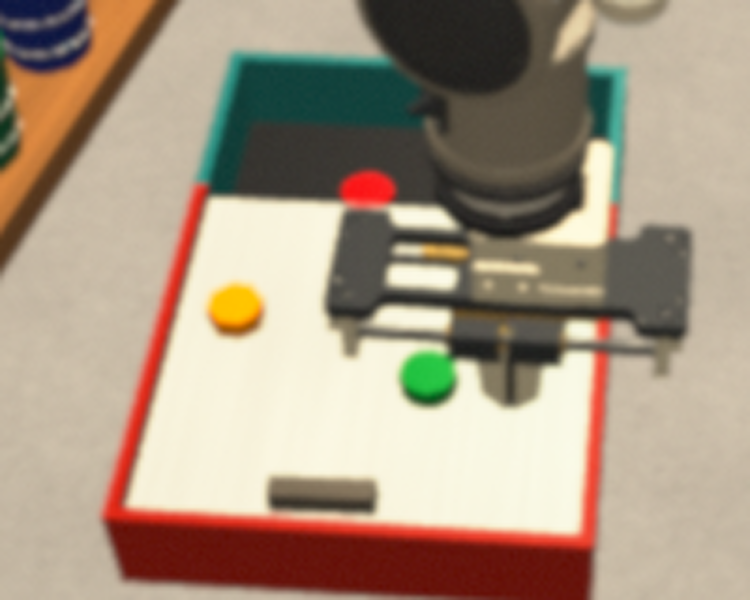

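Green lies just left of the tip (428,377), with a clear path to +x. The cup is hidden behind the gripper.

Request:
servo_tool(
  targets="0 9 0 0; 0 9 0 0; 0 9 0 0; 0 9 0 0; 0 9 0 0; 0 9 0 0; 0 9 0 0; 0 4 0 0; 0 0 0 0; 0 0 0 0; 0 -6 -10 0; 0 -10 -20 0; 0 0 -20 0; 0 0 -20 0; 0 0 0 0",
)

```text
time: 13.7
tool_pos: [0.5249, 0.0233, 0.1434]
tool_rot: [3.127, 0.009, 1.778]
contact_force: [-0.2, -0.6, -0.5]
opening: 0.0005
```

```bash
cat > l.py <<'E'
from h import *
import sys
q=np.load("st.npy");c,s=np.cos(q[2]),np.sin(q[2])
p=cams.read_camera("side");a=p["color"][130:290,180:380,::-1];cv2.imwrite("pics/"+sys.argv[1],cv2.resize(a,(750,600),interpolation=cv2.INTER_CUBIC))
for n in("red_slug","green_slug","amber_offcut","blue_cup","stone"):
    for d in cams.cut_out(p,n)[:2]:
        m=np.argwhere(d["region"]).mean(0);X=onz(p,m[1],m[0],.08 if n=="blue_cup" else .057)[:2]-q[:2]
        print(n,round(d["score"],2),(np.array([c*X[0]+s*X[1],-s*X[0]+c*X[1]])*1000).round(0))
E
python3 g.py; python3 l.py s8.png
```

```text
t 13.7 station xy [-27.7  26. ] z 143.4 rpy [3.1266 0.0087 1.7778] yawerr -0.0032 open 0.0005215561537517046
green_slug 0.59 [19. 20.]
amber_offcut 0.5 [ 87. -25.]
blue_cup 0.93 [-89. -27.]
stone 0.78 [ 16. 107.]
```

View pics/s8.png

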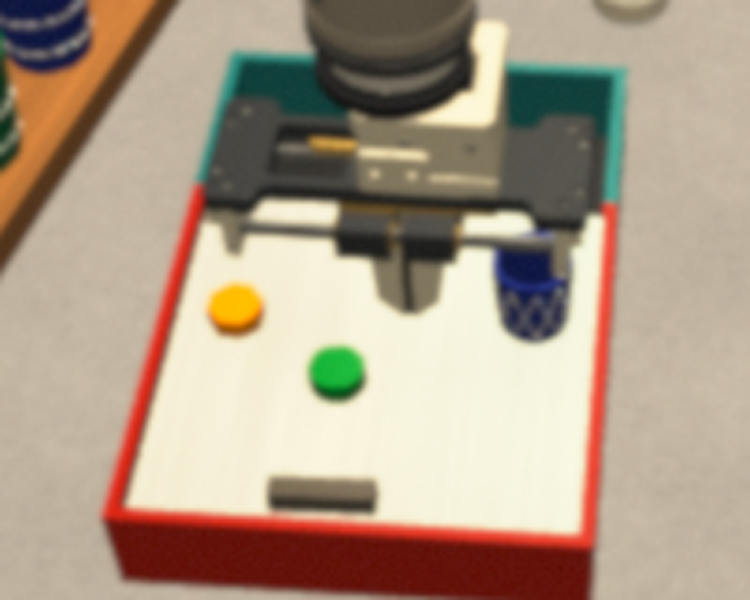

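Green is now at (21,20) and the cup has not moved. I push it a bit further, so the gripper's end clears the cup during the sweep.

Request:
servo_tool(
  targets="0 0 20 0; 0 0 20 0; 0 0 20 0; 0 0 10 0; 0 0 4 0; 0 0 0 0; 0 9 0 0; 0 9 0 0; 0 9 0 0; 0 8 0 0; 0 0 0 0; 0 0 0 0",
)

```text
time: 15.5
tool_pos: [0.5622, 0.031, 0.0651]
tool_rot: [3.132, 0.007, 1.778]
contact_force: [-0.4, -0.8, -0.6]
opening: 0.0006
```

```bash
python3 g.py 10 26 68
```

```text
t 15.5 station xy [10.4 25.7] z 65.1 rpy [3.1321 0.0071 1.7785] yawerr -0.0025 open 0.000558337933317543
tool shift mm [ 0.3 -0.4 -2.9]
```

Request:
servo_tool(
  targets="0 -6 -10 0; 0 -6 -20 0; 0 0 -20 0; 10 10 -20 0; 10 15 -5 0; 10 14 0 0; 0 5 0 0; 0 0 0 0; 0 0 0 0",
)

```text
time: 16.62
tool_pos: [0.5841, 0.0663, 0.1533]
tool_rot: [3.126, 0.009, 1.777]
contact_force: [0.1, 0.2, -0.1]
opening: 0.0004
```

```bash
python3 g.py 43 58 68;python3 l.py s9.png
```

```text
t 16.625 station xy [39.2 55.7] z 153.3 rpy [3.1257 0.009  1.7769] yawerr -0.0041 open 0.00043845076804555083
tool shift mm [ 3.   2.4 85.4]
green_slug 0.76 [42. 21.]
amber_offcut 0.43 [ 92. -21.]
blue_cup 0.83 [-90. -35.]
blue_cup 0.28 [85. -1.]
stone 0.72 [ 15. 106.]
```

View pics/s9.png

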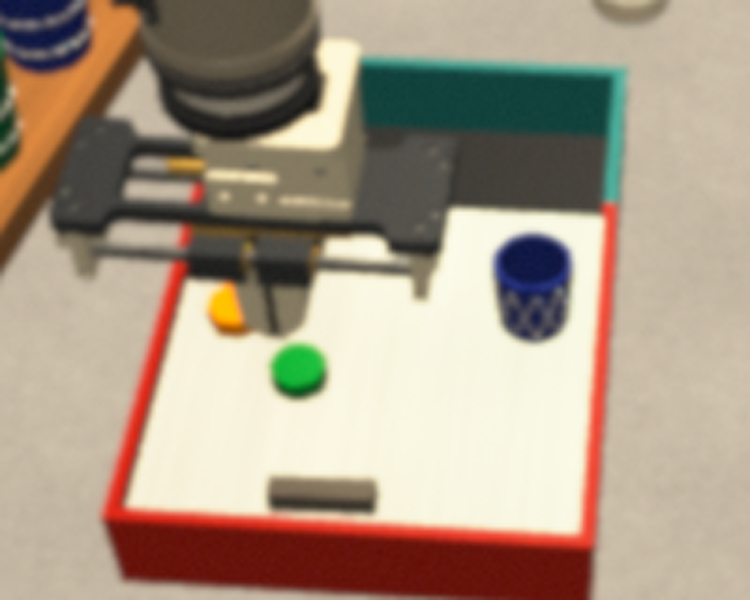

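Green is at about (43,21) and clears amber by about 10 mm. Now I descend behind it and sweep.

Request:
servo_tool(
  targets="2 1 20 0; 1 1 20 0; 0 0 20 0; 0 0 15 0; 0 0 5 0; 0 0 2 0; 0 0 0 0; 0 0 0 0",
)

```text
time: 17.92
tool_pos: [0.5886, 0.0692, 0.0701]
tool_rot: [3.122, 0.01, 1.777]
contact_force: [0.4, -0.2, 0.8]
opening: 0.0001
```

```bash
python3 g.py 41 -142 68
```

```text
t 17.925 station xy [44.2 57.6] z 70.1 rpy [3.1224 0.0097 1.7766] yawerr -0.0044 open 9.815188567442512e-05
tool shift mm [-199.6   -2.4    3.9]
```

Request:
servo_tool(
  targets="-9 -2 1 0; -10 -1 1 0; -10 0 0 0; -10 0 0 0; -10 0 0 0; -10 0 0 0; -10 0 0 0; -10 0 0 0; -10 0 0 0; 0 0 0 0",
)

```text
time: 19.18
tool_pos: [0.6056, -0.0259, 0.0696]
tool_rot: [3.121, 0.01, 1.775]
contact_force: [-0.0, 0.7, -0.7]
opening: 0.0007
```

```bash
python3 g.py 42 -142 68;python3 l.py s10.png
```

```text
t 19.175 station xy [ 40.9 -38.9] z 69.6 rpy [3.1208 0.0103 1.7754] yawerr -0.0056 open 0.0007404942881513801
tool shift mm [-103.1    1.6    2.7]
amber_offcut 0.6 [ 87. -22.]
stone 0.79 [ 16. 107.]
```

View pics/s10.png

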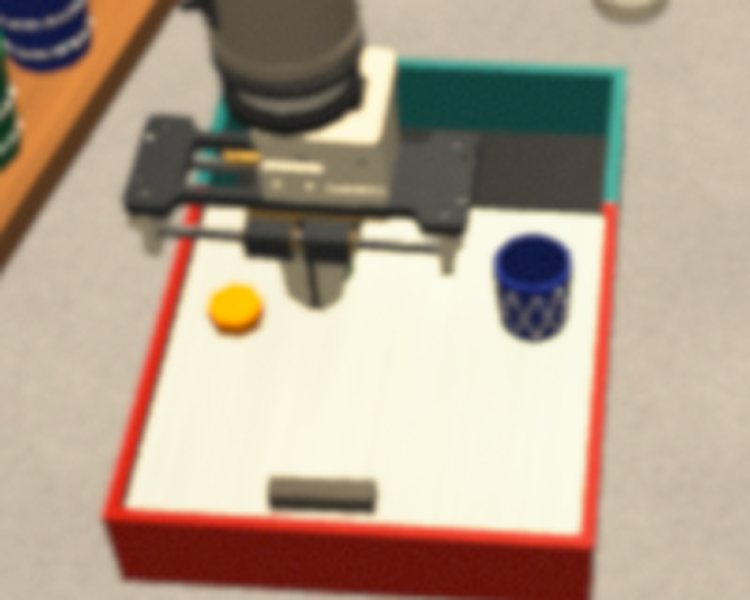

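Request:
servo_tool(
  targets="-10 0 1 0; -10 0 0 0; -10 0 0 0; -10 0 0 0; -10 0 0 0; -10 0 0 0; -10 0 0 0; -10 0 0 0; -10 0 0 0; -7 0 0 0; 0 0 0 0; 0 0 0 0",
)

```text
time: 20.98
tool_pos: [0.6266, -0.1267, 0.0695]
tool_rot: [3.121, 0.01, 1.777]
contact_force: [0.3, -0.3, -0.3]
opening: 0.0007
```

```bash
python3 g.py 42 -142 68;python3 l.py s11.png
```

```text
t 20.975 station xy [  40.5 -142. ] z 69.5 rpy [3.1209 0.0102 1.7766] yawerr -0.0044 open 0.0006616168126831396
tool shift mm [-0.   1.5  1.6]
red_slug 0.45 [  18. -130.]
green_slug 0.69 [ -29. -379.]
amber_offcut 0.53 [ 87. -26.]
blue_cup 0.68 [-90. -35.]
stone 0.7 [ 15. 106.]
stone 0.34 [-6.  8.]
```

View pics/s11.png

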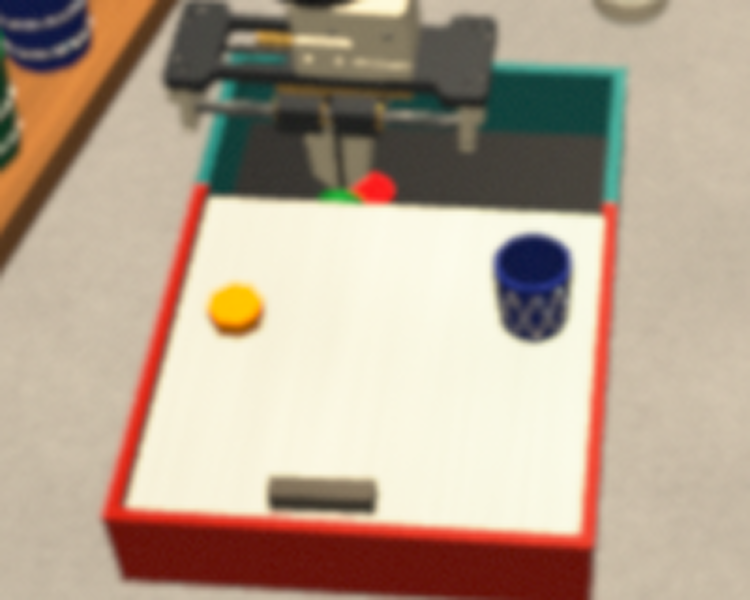

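Green (338,196) and red (376,188) are both in the bin. Amber is next: lift and travel to behind it.

Request:
servo_tool(
  targets="0 0 -25 0; 0 0 -25 0; 0 0 -25 0; 20 6 -5 0; 20 6 0 0; 20 6 0 0; 20 6 0 0; 20 6 0 0; 20 6 0 0; 20 6 0 0; 10 3 0 0; 0 0 0 0; 0 0 0 0",
)

```text
time: 22.9
tool_pos: [0.6368, 0.0443, 0.1465]
tool_rot: [3.128, 0.007, 1.781]
contact_force: [0.8, -0.3, 0.2]
opening: 0.0005
```

```bash
python3 g.py 87 15 68
```

```text
t 22.9 station xy [86.1 23.2] z 146.5 rpy [3.1277 0.0068 1.7806] yawerr -0.0004 open 0.0005429761579939568
tool shift mm [-7.6 -0.2 78.6]
```

Request:
servo_tool(
  targets="-3 1 20 0; -3 0 20 0; 0 0 20 0; 0 0 12 0; 0 0 4 0; 0 0 1 0; 0 0 0 0; 0 0 0 0",
)

```text
time: 23.9
tool_pos: [0.6424, 0.0334, 0.0704]
tool_rot: [3.122, 0.009, 1.775]
contact_force: [-0.2, 0.0, -0.3]
opening: 0.0006
```

```bash
python3 g.py 87 -142 68;python3 l.py s12.png
```

```text
t 23.9 station xy [89.3 11.3] z 70.4 rpy [3.1225 0.0092 1.775 ] yawerr -0.006 open 0.0006428022659576683
tool shift mm [-153.3   -1.4    3.7]
red_slug 0.53 [  20. -134.]
blue_cup 0.89 [-90. -35.]
stone 0.51 [ 15. 107.]
stone 0.36 [-88. -55.]
```

View pics/s12.png

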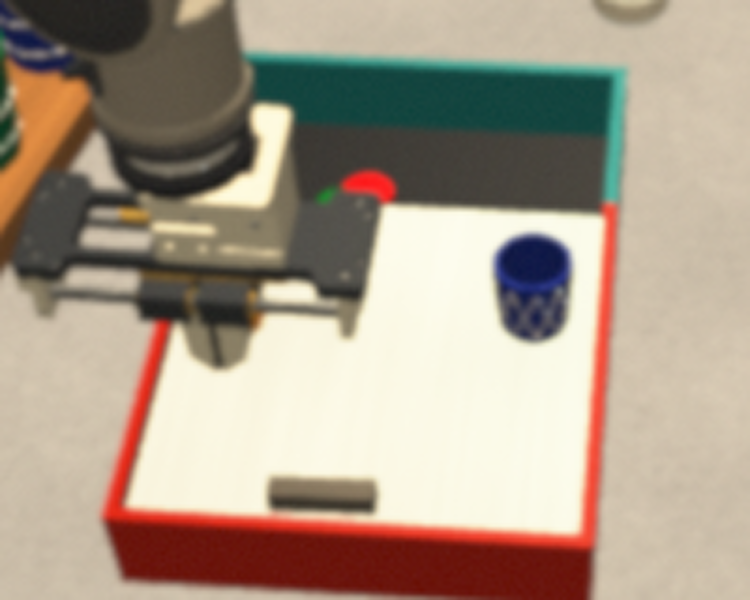

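The tip is down behind amber, which the gripper hides. I sweep in two parts.

Request:
servo_tool(
  targets="-8 -1 1 0; -9 0 1 0; -10 0 0 0; -10 0 0 0; -10 0 0 0; -10 0 0 0; 0 0 0 0",
)

```text
time: 25.08
tool_pos: [0.6535, -0.0278, 0.068]
tool_rot: [3.124, 0.009, 1.774]
contact_force: [-0.3, 0.9, 0.0]
opening: 0.0003
```

```bash
python3 g.py 87 -142 68;python3 l.py s13.png
```

```text
t 25.075 station xy [ 87.4 -50.8] z 68.0 rpy [3.1235 0.0091 1.7737] yawerr -0.0073 open 0.0003114681563220398
tool shift mm [-91.2   0.3   0.9]
green_slug 0.49 [-133. -357.]
amber_offcut 0.75 [-13.   9.]
amber_offcut 0.36 [ 15. 106.]
blue_cup 0.67 [-90. -35.]
stone 0.54 [ 15. 107.]
stone 0.36 [ -8. 457.]
```

View pics/s13.png

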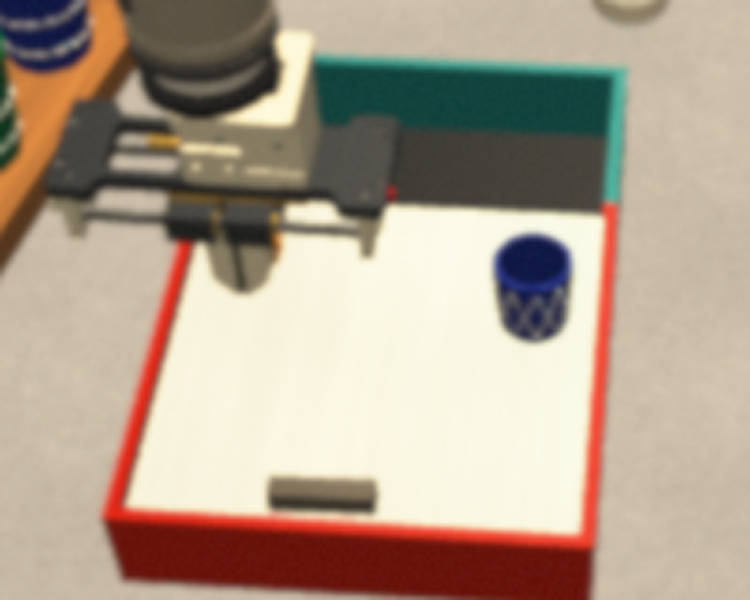

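Amber's edge just shows at (278,243), about where straight travel would put it. I continue.

Request:
servo_tool(
  targets="-9 0 0 0; -10 0 0 0; -10 0 0 0; -10 0 0 0; -10 0 0 0; -10 0 0 0; -10 0 0 0; -10 0 0 0; -8 0 0 0; 0 0 0 0; 0 0 0 0",
)

```text
time: 26.75
tool_pos: [0.6722, -0.118, 0.0688]
tool_rot: [3.124, 0.009, 1.775]
contact_force: [0.2, 1.4, -1.2]
opening: 0.0007
```

```bash
python3 g.py 87 -142 68;python3 l.py s14.png
```

```text
t 26.75 station xy [  86.9 -142.9] z 68.8 rpy [3.1236 0.0091 1.7751] yawerr -0.0059 open 0.0007140259682716992
tool shift mm [0.9 0.1 0.8]
red_slug 0.27 [  71. -128.]
green_slug 0.6 [  37. -124.]
green_slug 0.22 [-8.  4.]
amber_offcut 0.4 [-8.  5.]
blue_cup 0.56 [-90. -35.]
stone 0.76 [ 14. 106.]
```

View pics/s14.png

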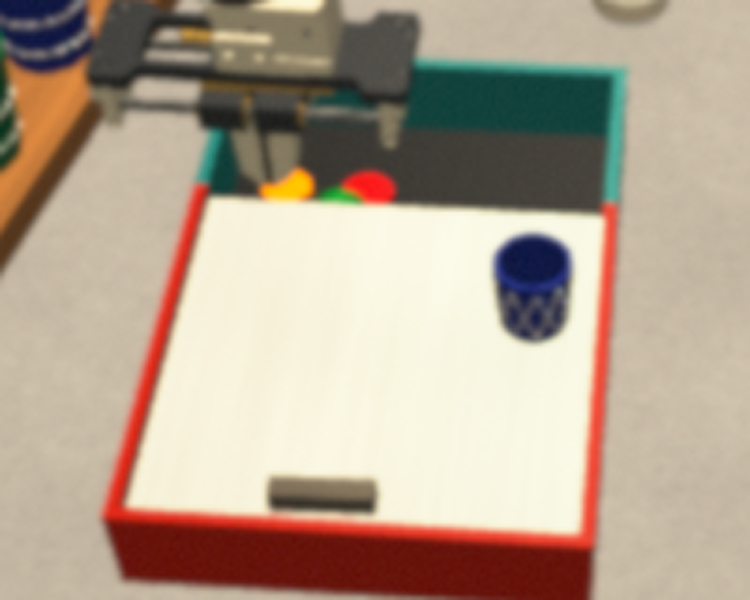

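All three are in the bin. I lift clear and move aside for a final look.

Request:
servo_tool(
  targets="0 0 -25 0; 0 0 -30 0; 0 0 -30 0; 0 0 -30 0; 0 0 -30 0; -35 -35 0 0; -35 -35 0 0; -35 -35 0 0; -35 -35 0 0; -35 -35 0 0; -35 -30 0 0; -35 -20 0 0; 0 0 0 0; 0 0 0 0; 0 0 0 0",
)

```text
time: 28.92
tool_pos: [0.4956, -0.4073, 0.2176]
tool_rot: [3.122, 0.01, 1.782]
contact_force: [-0.2, -0.6, 1.1]
opening: 0.0005
```

```bash
python3 g.py;python3 l.py s15.png; python3 - <<'E'
from h import *
p=cams.read_camera("top");save(p,"t15.png")
E
```

```text
t 28.925 station xy [-146.2 -389. ] z 217.6 rpy [3.1221 0.0103 1.7818] yawerr 0.0008 open 0.0005192817654403162
red_slug 0.41 [  19. -132.]
green_slug 0.54 [  38. -124.]
green_slug 0.22 [ -8. 457.]
blue_cup 0.83 [-90. -35.]
stone 0.77 [ 14. 107.]
```

View pics/s15.png

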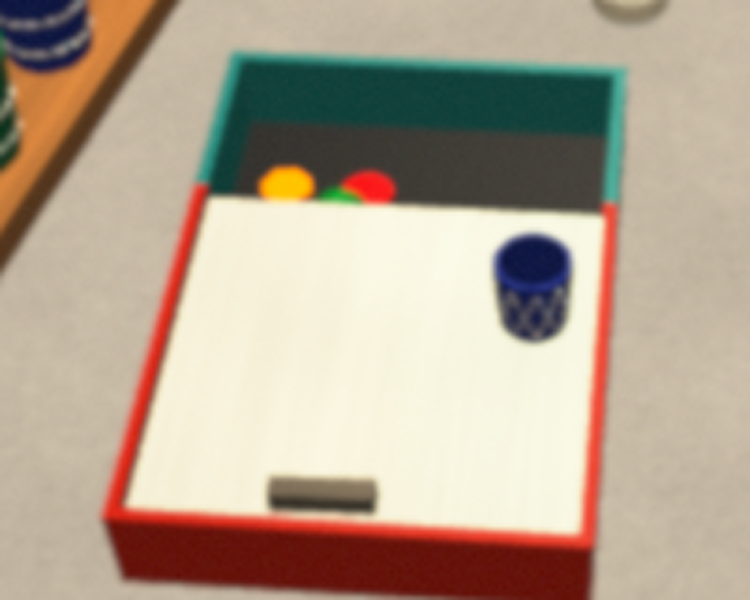

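View pics/t15.png

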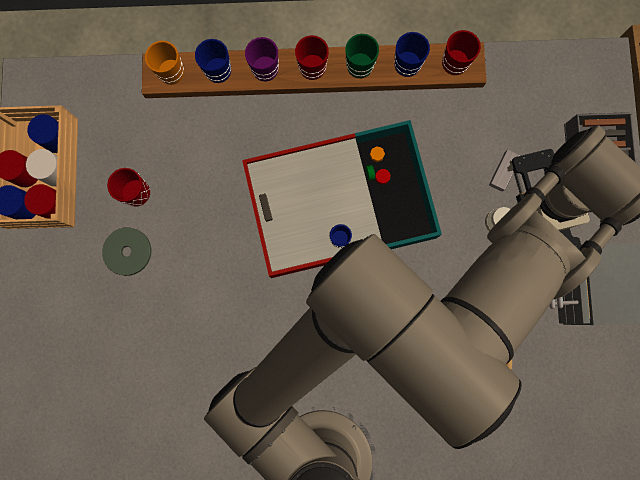

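```bash
python3 -c "
from cell import robot; print(robot.hand_in())"
```

```text
the job is handed in; nothing more can be done
None
```

I swept the red slug, then the green slug, then the amber offcut off the open edge into the teal bin with closed fingertips. I handed the job in at about 29 s of the 54 s allowed. I pushed green sideways first, so the end of the gripper would stay clear of the blue cup.

**Final pictures:**
- **Waste:** the top and side views show all three pieces in the bin. Red and amber look flat. Green looks tilted against the deck's wall beside red, below deck level.
- **Cup and stone:** neither has moved, within measurement error. In the side view the cup reads (-90, -35) mm before and after, and the stone about (15, 107) mm.
- **Bystanders:** the ruby cup, wheel and gauge block look unmoved. The arm partly hid the paste jar and hid most of the brush. The arm stayed high over that area.
- **Force:** readings between moves stayed within about 2 N.

**Checks that failed or disagreed:**
- **Detector:** in the last side picture it did not find amber, and it gave low-score false hits. I confirmed amber by eye.
- **Station fit:** the two cameras differed by about 5 mm, so I used the joint fit.

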